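# Load a stack-nest bin, stack one bin on it, nest another

## Robot

A 6-joint arm with a two-finger parallel gripper is mounted at the origin on the work surface; the furniture and walls round the work are solid. World frame = base frame: x ahead of the robot, y to its left, z up, the work surface at z = 0. Lengths are in m, angles in rad, forces in N, time in s.
With the tool pointing down it reaches from about 0.4 to 0.825 m from the base axis. Payload 7 kg.
Tool frame: the origin (TCP) lies midway between the tips of the shut fingers; the grasp point (between the pads) lies 19 mm behind it; z points along the fingers, y is the line along which they close (so a half turn about z gives the same grasp; the last joint's range is limited). The gripper opens to 88 mm and grips with 3 to 60 N. Pads are 19 mm wide; open, the fingers measure 130 mm over their backs; the gripper's body (78 mm by 193 mm) begins 47 mm behind the grasp point.
Start: joints at [-1.045, 0.359, 0.012, 0, -1.224, -0.288], TCP at [0.159, -0.656, 0.227] pointing down, gripper open.
Joint ranges: [-3.07, 3.07], [-1.43, 2.12], [-1.02, 1.25], [-3.03, 1.67], [-3.05, -0], [-3.03, 3.03]. Speed limits (rad/s): [2.39, 2.39, 3.01, 3.14, 3.14, 3.14].

## Interface

Orientations are given as a rotation vector (axis times angle).
In Python, from workcell import robot, optics gives the robot as it stands. Calls block until the motion is done:
- robot.move_pose(position, orientation): joint-space move of the TCP to a pose.
- robot.servo_line(position, frame=None, speed=0.15): straight line of the TCP; frame=None keeps the orientation; speed is the mean speed in m/s.
- robot.move_joints(angles): joint-space move.
- robot.grip(opening): finger opening in m; the grip force is fixed at half the most; returns when the fingers have stopped.
- robot.hold(seconds).
- robot.solve_ik(position, orientation): joint angles nearest the present ones, or None.
- optics.grab_frame(name): name is "scene" or "top" or "wrist"; returns a dict with "image" (400x640x3 uint8, red, green, blue), "fov_y" (degrees; the focal length in pixels is half the picture's height over the tangent of half this angle, whatever the lens; pixels are square), "cx", "cy" (the principal point, pixels), "k1" (the pictures are not rectified: a ray, as slopes to the right and down, at radius r is drawn at 1 + k1 r^2 times it, then the intrinsics apply), "eye" and "attitude" of the camera in the world; the wrist camera has in their place "hand_eye" (4x4, takes a point from camera to tool coordinates, whose origin is the TCP and whose axes are the flange's). Camera axes: x right, y up, looking along -z (the intrinsics and any distortion apply to the point x, -y, -z); pixel columns grow to the right and rows downward; lengths in m; the calibration is good to about 2 mm. A picture is of the moment at which its call begins: read the wrist's pose just before it. There is no depth.
A pose or a line that the arm cannot do raises robot.Unreachable and nothing moves.
- robot.job_done(): hands the job in; it is judged then, once.
Readings, each from a call of its own:
- robot.current_t(): time.
- robot.current_joint_positions(): joint angles.
- robot.current_dq(): joint speeds.
- robot.current_tau(): joint torques, N m.
- robot.current_tcp_pos(): TCP position.
- robot.current_eef_rot(): TCP orientation.
- robot.current_force(): force on the tool from outside, world axes, zero at the start.
- robot.current_wrist_torque(): the same for the moment, N m.
- robot.current_opening(): finger opening in m.
- robot.current_grip_force(): force on a finger pad.
Only numpy, scipy, OpenCV 4.12 (cv2) and the standard library are available. Lean on these libraries where they do the work, as an engineer would, in place of code of your own. Each camera call takes 0.05 s, during which the arm holds its last target. There are 200 camera calls.

## Task

Put the long bolt into the empty parts bin that stands on the bench nearer to you, then take the bin off the sloping rack and, turning it end for end, stack it level on the first one so that it sits up on the lugs and covers the bolt. Last, take the third bin, which stands further away on the bench, and nest it fully down inside the stacked bin, facing the same way as that one. Leave the bin with the bolt standing flat on the bench, let go of everything, and do not disturb the oil can, the angle-iron offcut or the yellow screwdriver.

Things in the scene. Friction and masses are not known exactly. Their poses are not given: they have to be found in the camera images.
- bin_a_mid (a point): grey open stack-or-nest parts bin, 64 mm wide (x), 150 mm long (y, front end at +y), 60 mm high (z); the point is its centre, 30 mm above its underside. First bin: level on the bench, right of centre, the nearer of the two there. All three bins are identical, about 0.2 kg. They can be gripped across the 64 mm, by the outside of the flat upper band.
- bin_a_front (a point): middle of the first bin's front end (+y end), 60 mm up. In every bin the front has its upper 30 mm cut away between two corner posts and carries a label frame; the other end is full height. The upper 32 mm of a bin is a band 64 x 150 mm outside, 59 x 145 mm inside; below it is a narrower tub, 54 x 139 mm outside, 28 mm high.
- bin_a_floor (a point): middle of the first bin's inner floor, 3 mm above its underside. The inside is 49 x 134 mm there, but only 31 mm wide at y = +52 and -32 mm, where both long sides bulge inward (outside these are grooves). At the same y places four lugs (upright ribs) in the band stick in 8.5 mm, tops 6 mm below the rim (54 mm up).
- bin_a_rim (a point): middle of the first bin's mouth, 60 mm up. A bin set into another that faces the SAME way nests: lugs pass its grooves and its tub ends on the step inside, 30 mm above the lower bin. Facing the OPPOSITE way (half a turn about z) its floor stands on the lugs inside the rim: stacked, 54 mm above the lower bin. Play about 2.5 mm each way in x, 3 mm in y.
- bin_b_mid (a point): grey open stack-or-nest parts bin, 64 mm wide (x), 150 mm long (y, front end at +y), 60 mm high (z); the point is its centre, 30 mm above its underside. Second bin: starts on the sloping rack on the robot's left, tilted 25 degrees with the deck, long axis level; its z axis leans towards the robot. It lies against the 12 mm lip; its band stands clear.
- bin_c_mid (a point): grey open stack-or-nest parts bin, 64 mm wide (x), 150 mm long (y, front end at +y), 60 mm high (z); the point is its centre, 30 mm above its underside. Third bin: stands level on the bench, right of centre, farther from the robot than the first.
- bolt_mid (a point): the long bolt with a nut, rusty steel, 93 mm long (its y axis, the head at +y), 21 mm across the head and nut, shank 12 mm thick and bare at the middle; lies flat on the bench, left of centre, in front of the rack; mass about 0.09 kg. The point is its centre, 9 to 11 mm above the bench. It fits in the bin only lengthwise; fingers opened wide inside the bin would wedge in its mouth.
- rack_lip (a point): sloping sheet-metal rack, fixed, 210 mm wide (y), 100 mm deep; the point is the middle of the deck's lower front edge, 26 mm above the bench; the rack's x axis points level towards the high side, away from the robot. The deck rises 25 degrees to about 72 mm, with lips up to 12 mm high on the front and both sides. Between the rack and the bench bins stands a fixed bench vice, up to 150 mm high.
- oil_can: bystander: red oil can with a spout, 56 mm across, 156 mm high, standing far out on the right; origin under its middle
- angle_offcut: bystander: rusty offcut of angle iron, 75 x 40 x 40 mm, near the middle in front of the vice; origin under its middle
- screwdriver_yel: bystander: screwdriver with a yellow handle, 170 mm long (y), lying nearer to the robot than the rack; origin under its middle
There are look-alikes about, which are no part of the job. Leave any brown look-alike of the part that bears bolt_mid alone.

How it is judged:
On the way, in this order (a step that is already met when the one before it is completed fails the run):
1. the bolt lies inside the first bin (x of bolt_mid in the frame of bin_a_mid between -0.025 and 0.025 m and y of bolt_mid in the frame of bin_a_mid between -0.035 and 0.035 m and z of bolt_mid in the frame of bin_a_mid between -0.032 and -0.005 m), for 0.2 s.
2. the second bin stands level on the lugs of the first, with the bolt inside (all of step 1 and x of bin_b_mid in the frame of bin_a_mid between -0.007 and 0.007 m and y of bin_b_mid in the frame of bin_a_mid between -0.008 and 0.008 m and z of bin_b_mid in the frame of bin_a_mid between 0.05 and 0.0575 m and angle between the y axis of bin_b_mid and the y axis of bin_a_mid, either way round below 0.12 rad and angle between bin_b_mid's own z axis and vertical below 0.06 rad and contact force between the fingers and bin_b below 0.1 N), for 0.2 s.
At the end, for the whole second after the job is handed in: Bolt in the first bin (centre within 25 mm in x, 35 mm in y of its middle), first bin flat on the bench, second bin on its lugs (50 to 57.5 mm above), third nested in the second (26 to 34.5 mm above); each within 7 mm (x), 8 mm (y) and 0.12 rad of the bin below, level to 0.06 rad (all of step 1 and x of bin_b_mid in the frame of bin_a_mid between -0.007 and 0.007 m and y of bin_b_mid in the frame of bin_a_mid between -0.008 and 0.008 m and z of bin_b_mid in the frame of bin_a_mid between 0.05 and 0.0575 m and angle between the y axis of bin_b_mid and the y axis of bin_a_mid, either way round below 0.12 rad and angle between each of bin_b_mid, bin_c_mid, bin_a_mid's own z axis and vertical below 0.06 rad and x of bin_c_mid in the frame of bin_b_mid between -0.007 and 0.007 m and y of bin_c_mid in the frame of bin_b_mid between -0.008 and 0.008 m and z of bin_c_mid in the frame of bin_b_mid between 0.026 and 0.0345 m and angle between the y axis of bin_c_mid and the y axis of bin_b_mid, either way round below 0.12 rad and height (world z) of bin_a_mid below 0.034 m); the robot touches nothing.
It fails at once if a bystander (oil can, angle iron, screwdriver) was moved by more than 30 mm (distance of any of oil_can, angle_offcut, screwdriver_yel from where it was at the start of the episode above 0.03 m).
It fails at once if the oil can was tipped over (angle between oil_can's own z axis and vertical above 0.5 rad).
It also fails if it takes over 72 s, if anything falls off the work surface, if the arm or the gripper's body presses on something with over 40 N, if the wrist force passes 120 N, or if a joint passes its speed limit or range.

## Working session

There is one attempt and no reset: what is moved stays moved. The work goes in short steps, each a Python script; the robot and the scene stay as the last script left them, time stands still between calls to the robot, and variables do not carry over. Pictures are saved under pics/ and viewed, at most 10 in all, crops included, and the job is handed in when it is done.

```bash
ls; mkdir -p pics
python3 - <<'E'
from workcell import robot, optics
import cv2
for n in("scene","top","wrist"):
    f=optics.grab_frame(n); cv2.imwrite(f"pics/{n}0.png",f["image"][:,:,::-1])
    print(n,{k:v for k,v in f.items() if k!="image"})
print(robot.current_t(),robot.current_tcp_pos(),robot.current_eef_rot(),robot.current_opening())
E
```

```text
pics
scene {'fov_y': 53.26055459837198, 'cx': 319.26871061535326, 'cy': 193.46848669733686, 'k1': 0.024903714543590243, 'eye': array([-0.22871001,  0.87104428,  0.51650388]), 'attitude': array([ 0.52063219, -1.39020057, -2.12682072])}
top {'fov_y': 50.36094237549219, 'cx': 319.40616673018684, 'cy': 210.87130544699005, 'k1': -0.04146949303845002, 'eye': array([0.25904419, 0.07413878, 1.45707572]), 'attitude': array([ 0.09348877, -0.09667592, -1.54646598])}
wrist {'fov_y': 65.4990279041576, 'cx': 320.9744122216548, 'cy': 198.55248838600042, 'k1': -0.037488154667761696, 'hand_eye': array([[ 5.88040663e-04,  9.60914539e-01,  2.76844546e-01,
         7.41090818e-02],
       [ 9.99999740e-01, -6.80528752e-04,  2.38001662e-04,
        -3.80456834e-04],
       [ 4.17099930e-04,  2.76844334e-01, -9.60914690e-01,
        -1.59700398e-01],
       [ 0.00000000e+00,  0.00000000e+00,  0.00000000e+00,
         1.00000000e+00]])}
0.15 [ 0.15891106 -0.65564076  0.22582224] [ 3.72594528e-01 -3.11913376e+00 -1.97243463e-03] 0.08750299293239534
```

View pics/top0.png

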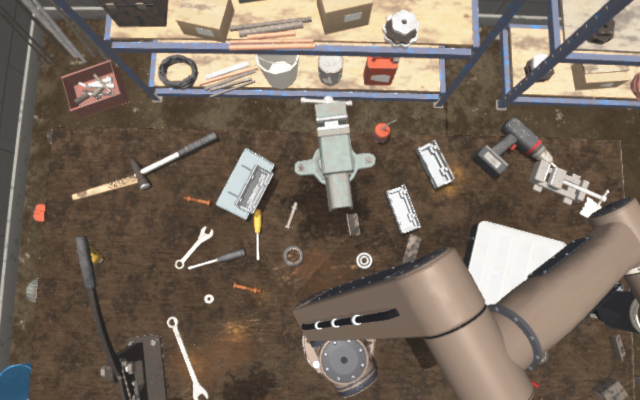

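View pics/scene0.png

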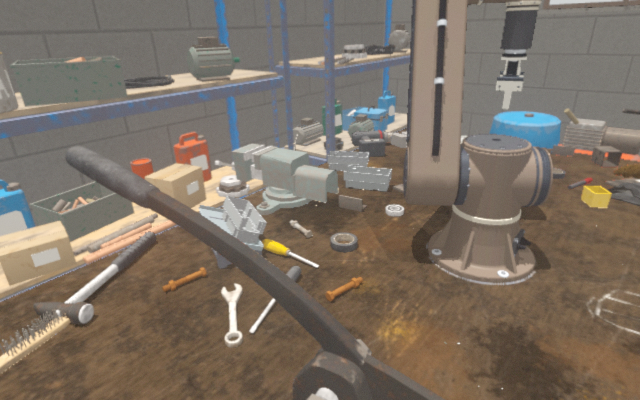

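```bash
cat > h.py <<'E'
from workcell import robot, optics
import numpy as np, cv2
from scipy.spatial.transform import Rotation as R
def cam(n):
    """frame with pose: Rc (camera->world), eye"""
    p,r=np.array(robot.current_tcp_pos()),R.from_rotvec(robot.current_eef_rot()).as_matrix()
    f=optics.grab_frame(n)
    if n=="wrist":
        H=f["hand_eye"]; f["R"]=r@H[:3,:3]; f["eye"]=p+r@H[:3,3]
    else: f["R"]=R.from_rotvec(f["attitude"]).as_matrix()
    F=200/np.tan(np.radians(f["fov_y"]/2)); f["K"]=np.array([[F,0,f["cx"]],[0,F,f["cy"]],[0,0,1.]]); f["D"]=np.array([f["k1"],0,0,0.])
    return f
def ray(f,uv):
    q=cv2.undistortPoints(np.array([[uv]],float),f["K"],f["D"])[0,0]
    return f["R"]@np.array([q[0],-q[1],-1])
def at_z(f,uv,z):
    d=ray(f,uv); return f["eye"]+d*(z-f["eye"][2])/d[2]
def tri(obs):
    A=np.zeros((3,3));b=np.zeros(3)
    for f,uv in obs:
        d=ray(f,uv); d/=np.linalg.norm(d); P=np.eye(3)-np.outer(d,d); A+=P; b+=P@f["eye"]
    return np.linalg.solve(A,b)
def proj(f,P):
    c=(np.atleast_2d(P)-f["eye"])@f["R"]; c=c*[1,-1,-1]
    return cv2.projectPoints(c.reshape(-1,1,3),np.zeros(3),np.zeros(3),f["K"],f["D"])[0][:,0]
def down(a):
    """tool z down, closing axis (tool y) at world angle a"""
    y=np.array([np.cos(a),np.sin(a),0]); z=np.array([0,0,-1.]); return R.from_matrix(np.c_[np.cross(y,z),y,z]).as_rotvec()
def save(f,n,box=None,s=1):
    im=f["image"][:,:,::-1]
    if box: im=im[box[1]:box[3],box[0]:box[2]]
    cv2.imwrite(f"pics/{n}.png",cv2.resize(im,None,fx=s,fy=s,interpolation=cv2.INTER_CUBIC))
E
python3 - <<'E'
from h import *
t=cam("top"); s=cam("scene")
for n,uv in dict(b1=(197,200),b2=(246,288),b3=(291,213),a=(404,210),c=(435,165),rack=(245,185),can=(382,130),ang=(352,222),ys=(258,235)).items(): print(n,at_z(t,uv,.01).round(3))
P=np.zeros((560,800,3),np.uint8)
a=cv2.resize(t["image"][120:300,170:310],None,fx=3,fy=3,interpolation=2);P[:540,:420]=a
a=cv2.resize(s["image"][190:310,150:340],None,fx=2,fy=2,interpolation=2);P[:240,420:800]=a
a=cv2.resize(t["image"][135:240,380:470],None,fx=3,fy=3,interpolation=2);P[243:558,425:695]=a
cv2.imwrite("pics/m1.png",P[:,:,::-1])
E
```

```text
b1 [0.464 0.496 0.01 ]
b2 [0.169 0.314 0.01 ]
b3 [0.426 0.17  0.01 ]
a [ 0.445 -0.217  0.01 ]
c [ 0.606 -0.326  0.01 ]
rack [0.52  0.332 0.01 ]
can [ 0.727 -0.141  0.01 ]
ang [ 0.4   -0.039  0.01 ]
ys [0.348 0.28  0.01 ]
```

View pics/m1.png

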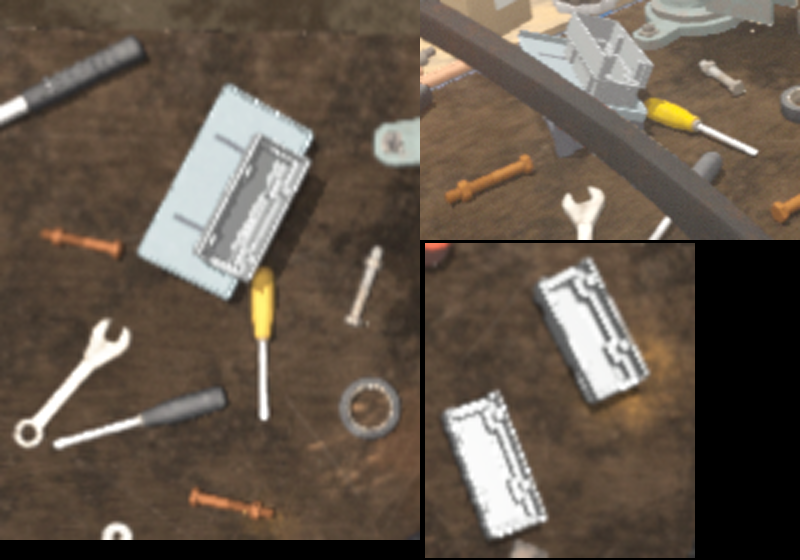

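Candidates in the top picture are (197,200) brown, (246,288) brown and (291,213) bare steel. The third fits: it isn't brown, it lies in front of the rack's lip, and it's within reach. The crop confirms it has a head and a nut at the ends with a bare middle. Next, close views with the wrist camera.

```bash
cat >> h.py <<'E'
def best(p,a,refj=None):
    """down pose with closing axis a or a+pi: smaller |j6| ; returns rotvec"""
    c=[]
    for k in(0,np.pi):
        q=robot.solve_ik(np.array(p,float),down(a+k))
        if q is not None: c.append((abs(q[5]),down(a+k),np.array(q)))
    c.sort(key=lambda t:t[0]); return c[0][1]
E
python3 - <<'E'
from h import *
import pickle
fs=[]
for p,a in [((.50,-.25,.26),109),((.44,-.31,.26),109),((.44,.25,.29),70),((.49,.17,.29),70)]:
    r=best(p,np.radians(a)); robot.move_pose(np.array(p),r); robot.hold(.15)
    fs.append(cam("wrist")); print(robot.current_t(),robot.current_joint_positions().round(2) if hasattr(robot.current_joint_positions(),'round') else robot.current_joint_positions())
pickle.dump(fs,open("w.pkl","wb"))
for k in(0,2):
    cv2.imwrite(f"pics/w{k}.png",np.vstack([cv2.resize(fs[k+i]["image"],(480,300),interpolation=cv2.INTER_AREA) for i in(0,1)])[:,:,::-1])
for i in range(4): save(fs[i],f"full{i}")
E
```

```text
2.375 [-0.11  0.15 -0.2  -0.   -1.23 -1.13]
3.0083 [-0.25  0.11 -0.24 -0.   -1.22 -0.99]
5.225 [ 0.9   0.04 -0.25  0.   -1.28  0.32]
5.8917 [ 0.71  0.06 -0.23 -0.   -1.28  0.51]
```

View pics/w0.png

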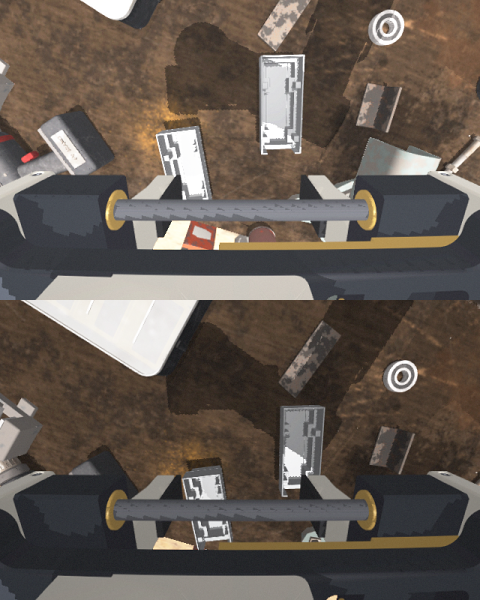

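View pics/w2.png

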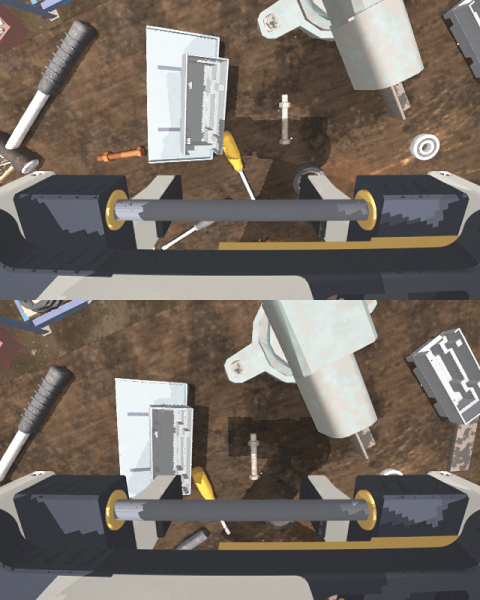

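```bash
cat > mont.py <<'E'
import cv2,numpy as np
def mont(name,items,W=800,H=600,gap=6):
    """items: (image rgb, x0,y0,x1,y1,scale); ticks every 10 px (long each 50)"""
    P=np.zeros((H,W,3),np.uint8); X=Y=h=0
    for im,x0,y0,x1,y1,s in items:
        c=cv2.resize(im[y0:y1,x0:x1],None,fx=s,fy=s,interpolation=cv2.INTER_CUBIC)
        for x in range(-(-x0//10)*10,x1,10): cv2.line(c,(int((x-x0)*s),0),(int((x-x0)*s),12 if x%50==0 else 5),(255,0,0),1)
        for y in range(-(-y0//10)*10,y1,10): cv2.line(c,(0,int((y-y0)*s)),(12 if y%50==0 else 5,int((y-y0)*s)),(255,0,0),1)
        if X+c.shape[1]>W: X=0;Y+=h+gap;h=0
        P[Y:Y+c.shape[0],X:X+c.shape[1]]=c; print((x0,y0),"at",(X,Y)); X+=c.shape[1]+gap; h=max(h,c.shape[0])
    cv2.imwrite(name,P[:,:,::-1])
E
python3 - <<'E'
import pickle
from mont import mont
f=[g["image"] for g in pickle.load(open("w.pkl","rb"))]
mont("pics/m2.png",[(f[0],335,65,420,212,2),(f[1],362,132,447,275,2),(f[0],200,160,290,275,2),(f[2],365,115,395,200,2.5),(f[3],322,165,352,250,2.5),
 (f[2],230,60,312,210,2),(f[3],190,132,264,272,2),(f[2],190,30,310,180,1.9),(f[0],470,100,540,190,2)])
E
```

```text
(335, 65) at (0, 0)
(362, 132) at (176, 0)
(200, 160) at (352, 0)
(365, 115) at (538, 0)
(322, 165) at (619, 0)
(230, 60) at (0, 300)
(190, 132) at (170, 300)
(190, 30) at (324, 300)
(470, 100) at (558, 300)
```

View pics/m2.png

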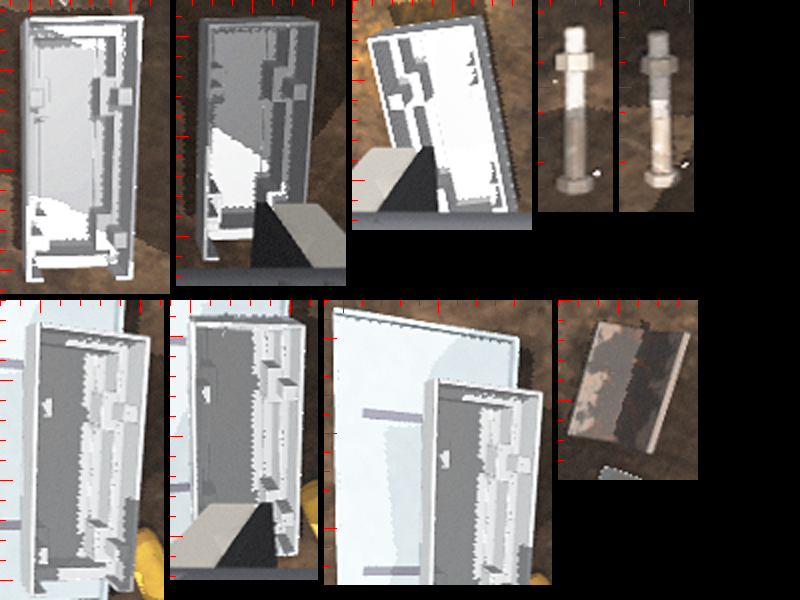

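```bash
cat >> h.py <<'E'
from scipy.optimize import least_squares
C={"TL":(.032,-.075,.03),"TR":(-.032,-.075,.03),"BL":(.032,.075,.03),"BR":(-.032,.075,.03)}
def binR(yaw,tilt=0): return R.from_euler("ZY",[yaw,tilt]).as_matrix()
def fit(obs,x0,tilt=0,zfix=None):
    """obs: (frame, corner, uv); returns centre, yaw, rms px"""
    def g(v):
        p=np.array([v[0],v[1],v[2] if zfix is None else zfix])
        return np.concatenate([proj(f,p+binR(v[3],tilt)@np.array(C[k]))[0]-uv for f,k,uv in obs])
    s=least_squares(g,x0,loss="soft_l1",x_scale=[.01,.01,.01,.1]); return s.x[:3],s.x[3],np.abs(g(s.x)).round(1)
E
python3 - <<'E'
from h import *
import pickle
f=pickle.load(open("w.pkl","rb"))
rad=np.radians
A=[(f[0],"TL",(347,75)),(f[0],"TR",(405.5,74)),(f[0],"BL",(348.5,205.5)),(f[0],"BR",(401,204)),(f[1],"TL",(375,142)),(f[1],"TR",(433,142)),(f[1],"BL",(376.5,262))]
print("a",fit(A,[.445,-.217,.03,rad(19-90)]))
print("a z30",fit(A,[.445,-.217,.03,rad(19-90)],zfix=.03))
B=[(f[2],"TL",(248.5,72)),(f[2],"TR",(305,78)),(f[2],"BL",(246.5,206)),(f[2],"BR",(296,205)),(f[3],"TL",(200,141.5)),(f[3],"TR",(257.5,143)),(f[3],"BR",(254.5,259))]
print("b",fit(B,[.5,.3,.08,rad(155-90)],rad(-25)))
Cc=[(f[0],"TL",(208,179)),(f[0],"TR",(266,168.5))]
print("c",fit(Cc,[.6,-.326,.03,rad(25-90)],zfix=.03))
t=tri([(f[2],(379.4,126.2)),(f[3],(338.4,177.8))]);h=tri([(f[2],(379.4,191)),(f[3],(337.6,239.4))])
print("bolt",t,h,(t+h)/2,np.linalg.norm(t-h),np.degrees(np.arctan2(*(h-t)[1::-1])))
for k in(2,3): print([at_z(f[k],u,.01).round(4) for u in ([(379.4,126.2),(379.4,191)] if k==2 else [(338.4,177.8),(337.6,239.4)])])
E
```

```text
a (array([ 0.44446607, -0.20354798,  0.02767632]), np.float64(-1.2031031228488025), array([0.1, 0.2, 0.1, 1.2, 0.3, 0.3, 0.2, 0.1, 2.3, 2.1, 0.6, 0.4, 1. ,
       0.6]))
a z30 (array([ 0.44423336, -0.20412101,  0.03      ]), np.float64(-1.2023874305637121), array([0.4, 0.8, 0. , 1.8, 0.1, 0.5, 0.3, 0.2, 2.2, 2. , 0.3, 0.2, 1. ,
       0. ]))
b (array([0.4988672 , 0.29798967, 0.06309412]), np.float64(1.1385601878713927), array([0.4, 1.1, 0.2, 0. , 1. , 1.6, 0.7, 0.4, 0.7, 0.5, 0.2, 0.6, 0.1,
       1.4]))
c (array([ 0.59620717, -0.30809016,  0.02966642]), np.float64(-1.0529562644583683), array([3.1, 0.3, 2.6, 0.2]))
bolt [0.4611726  0.153706   0.00277457] [0.37935535 0.18419155 0.02776042] [0.42026397 0.16894877 0.0152675 ] 0.09081698222554697 159.5643334108453
[array([0.4623, 0.1551, 0.01  ]), array([0.3737, 0.1825, 0.01  ])]
[array([0.4624, 0.1533, 0.01  ]), array([0.3718, 0.1859, 0.01  ])]
```

```bash
cat >> h.py <<'E'
def tool(c,t=0,flip=False):
    """fingers down, closing along world angle c; tilted by t so that the +c finger rises"""
    d=np.array([np.cos(c),np.sin(c),0]); u=np.array([0,0,1.])
    y=np.cos(t)*d+np.sin(t)*u; z=np.sin(t)*d-np.cos(t)*u
    if flip: y=-y
    return R.from_matrix(np.c_[np.cross(y,z),y,z]).as_rotvec()
def st(*m): print(*m,"t",round(robot.current_t(),2),"tcp",np.round(robot.current_tcp_pos(),4),"open",round(robot.current_opening(),4),"F",np.round(robot.current_force(),1))
E
python3 - <<'E'
from h import *
ra=np.radians
b=np.array([.4165,.1696]); c=ra(71.5)
for fl in(0,1):
    print(fl,[ (None if q is None else np.round(q,2)) for q in (robot.solve_ik(np.array([*b,.006]),tool(c,ra(4),fl)),robot.solve_ik(np.array([.4442,-.204,.1]),tool(ra(111.1),0,fl)))])
r=tool(c,ra(4),0)
if abs(robot.solve_ik(np.array([*b,.1]),r)[5])>2: r=tool(c,ra(4),1)
robot.move_pose(np.array([*b,.12]),r)
robot.grip(.04)
st()
robot.servo_line(np.array([*b,.006]),speed=.12); st("down")
robot.grip(0.0); st("grip"); print(robot.current_grip_force())
robot.servo_line(np.array([*b,.22]),speed=.25); st("up")
save(cam("wrist"),"lift")
E
```

```text
0 [array([ 0.8 ,  0.25, -0.75, -0.06, -0.5 , -2.64]), array([-0.03,  0.18, -0.56,  0.  , -0.83, -1.18])]
1 [array([ 0.8 ,  0.25, -0.75, -0.06, -0.5 ,  0.5 ]), array([-0.03,  0.18, -0.56,  0.  , -0.83,  1.97])]
t 7.61 tcp [0.4165 0.1696 0.12  ] open 0.0398 F [-0.2 -0.2  0.5]
down t 8.71 tcp [0.4168 0.1699 0.0065] open 0.0399 F [-0.5  0.9 -0.7]
grip t 9.3 tcp [0.4167 0.1698 0.0062] open 0.0111 F [-0.4  0.7  3. ]
29.978765845298767
up t 10.31 tcp [0.4156 0.169  0.2185] open 0.0108 F [-0.1  0.1 -1.5]
```

Run:
```python
from h import *
ra=np.radians
r=tool(ra(111.1),0,1); a=np.array([.4443,-.2038])
robot.move_pose(np.array([*a,.2]),r); st()
robot.servo_line(np.array([*a,.042]),speed=.15); robot.hold(.1); st("in")
robot.grip(.0165); robot.hold(.25); st("open")
robot.servo_line(np.array([*a,.16]),speed=.25)
robot.move_pose(np.array([.43,-.19,.26]),tool(ra(111),0,0)); robot.hold(.15)  # camera like first views
f=cam("wrist"); import pickle; pickle.dump(f,open("w4.pkl","wb"))
P=fa=None
from mont import mont
mont("pics/m3.png",[(f["image"],220,60,480,260,3)])
st()
```

```text
t 11.76 tcp [ 0.4444 -0.2034  0.1996] open 0.0111 F [-0.1  0.7 -0.5]
in t 13.06 tcp [ 0.445  -0.2038  0.0429] open 0.0108 F [-0.2  0.1 -0.9]
open t 13.69 tcp [ 0.4443 -0.2038  0.042 ] open 0.0164 F [ 0.4 -0.2 -0. ]
(220, 60) at (0, 0)
t 17.19 tcp [ 0.43 -0.19  0.26] open 0.0164 F [-0.1 -0.1 -0.3]
```

View pics/m3.png

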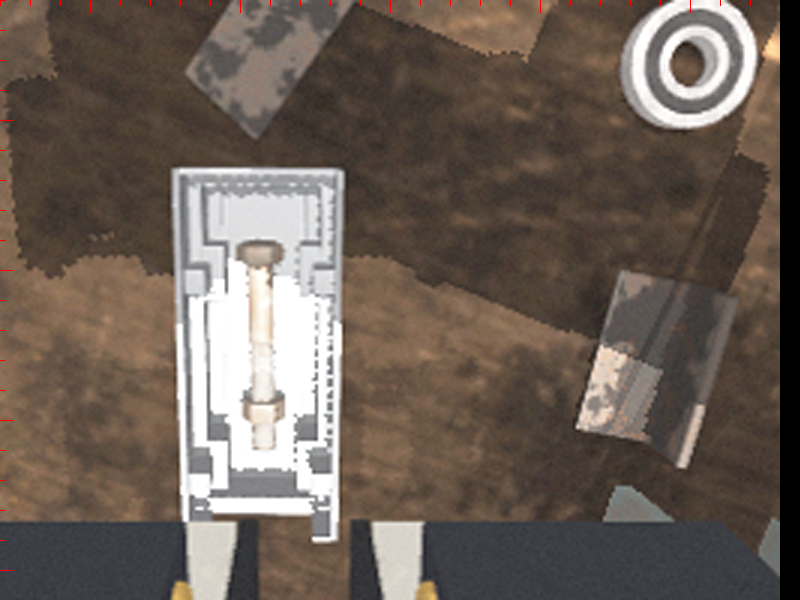

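Run:
```python
from h import *
import pickle
ra=np.radians
f=pickle.load(open("w.pkl","rb")); g=pickle.load(open("w4.pkl","rb"))
A=[(f[0],"TL",(347,75)),(f[0],"TR",(405.5,74)),(f[0],"BL",(348.5,205.5)),(f[0],"BR",(401,204)),(f[1],"TR",(433,142)),(f[1],"BL",(376.5,262))]
G=[(g,"TL",(277.7,116.3)),(g,"TR",(334.3,116.7)),(g,"BR",(332.7,240.3))]
print(fit(A+G,[.444,-.204,.03,-1.2],zfix=.03)); print(fit(G,[.444,-.204,.03,-1.2],zfix=.03))
p=np.array([.4988,.298,.0645]); yaw=1.1386
r=tool(yaw,ra(25),1); zb=binR(yaw,ra(-25))[:,2]
tgt=p+zb*.006; pre=tgt+zb*.10
print(robot.solve_ik(pre,r),robot.solve_ik(tgt,r),zb)
q=robot.solve_ik(pre,r)
robot.move_pose(np.array([.42,.12,.25]),tool(ra(90),0,1)); robot.grip(.088)
robot.move_pose(pre,r); st("pre")
robot.servo_line(tgt,speed=.12); st("at")
robot.grip(.05); st("grip"); print(robot.current_grip_force())
robot.servo_line(np.array(robot.current_tcp_pos())+[0,0,.10],speed=.15); robot.hold(.1); st("up")
pickle.dump([cam("top"),cam("scene"),cam("wrist")],open("w5.pkl","wb"))
```

```text
(array([ 0.44442601, -0.20364198,  0.03      ]), np.float64(-1.205097237967772), array([0.2, 0.6, 0.5, 1.4, 0.2, 0.8, 0.5, 0.5, 0.2, 0.6, 0.8, 0.2, 0.6,
       0.2, 0.2, 0.2, 0.1, 0.1]))
(array([ 0.44433928, -0.2033567 ,  0.03002813]), np.float64(-1.2075689453133183), array([0.2, 0.1, 0.3, 0.1, 0.1, 0. ]))
[ 0.70677803  0.04345444 -0.52067408 -0.30559864 -0.62845544  0.64550131] [ 0.7336442   0.22617116 -0.52992031 -0.40087174 -0.4408266   0.73657209] [-0.1770205  -0.38375766  0.90630779]
pre t 20.92 tcp [0.4801 0.2571 0.1609] open 0.0875 F [0.9 0.5 0.2]
at t 21.9 tcp [0.498  0.2958 0.0706] open 0.0873 F [ 0.4 -0.1 -0.1]
grip t 22.42 tcp [0.4978 0.2957 0.0704] open 0.0641 F [-2.  -2.5  5.1]
29.993570744991302
up t 23.33 tcp [0.4972 0.2952 0.1687] open 0.064 F [-0.5 -0.4 -2.2]
```

```bash
cat >> h.py <<'E'
def lower(z_end,z0,step=.002,lim=6,speed=.03):
    """step down from z0 until the push exceeds lim over the free reading"""
    p=np.array(robot.current_tcp_pos()); F0=robot.current_force()[2]; z=z0
    while z>z_end:
        z-=step; robot.servo_line(np.array([p[0],p[1],z]),speed=speed)
        if robot.current_force()[2]-F0>lim: break
    st("lower stop z=%.4f"%z); return z
E
python3 - <<'E'
from h import *
ra=np.radians
r=tool(-1.206+np.pi,0,1); a=np.array([.4444,-.2036])
p=np.array(robot.current_tcp_pos())
robot.servo_line(np.array([p[0]-.05,p[1]-.06,.28]),speed=.25)
robot.move_pose(np.array([.43,.06,.29]),tool(ra(95),0,1))
robot.move_pose(np.array([*a,.2]),r); st()
robot.servo_line(np.array([*a,.106]),speed=.15); robot.hold(.15); st("above")
import pickle; pickle.dump([cam("top"),cam("scene"),cam("wrist")],open("w6.pkl","wb"))
lower(.088,.106)
f=cam("wrist"); save(f,"n7");
E
```

```text
t 25.98 tcp [ 0.445  -0.2029  0.2003] open 0.0636 F [-0.2  0.7 -1.1]
above t 26.9 tcp [ 0.4453 -0.2035  0.1071] open 0.0641 F [ 0.2 -0.7 -1.8]
lower stop z=0.0880 t 29.3 tcp [ 0.4451 -0.2037  0.0891] open 0.0641 F [-2.7  2.   9.8]
```

Run:
```python
from h import *
import pickle
from mont import mont
robot.grip(.080); st("open"); robot.hold(.25)
p=np.array(robot.current_tcp_pos())
robot.servo_line(np.array([p[0],p[1],.2]),speed=.25)
# look: same viewing side as first pictures, further back, showing b and c
robot.move_pose(np.array([.48,-.27,.30]),tool(np.radians(-60),0,1)); robot.hold(.15)
f=cam("wrist"); t=cam("top"); s=cam("scene"); st()
pickle.dump([f,t,s],open("w8.pkl","wb"))
mont("pics/m4.png",[(f["image"],150,20,450,250,2),(t["image"],375,130,465,245,2),(s["image"],310,130,400,210,4),(t["image"],470,180,480,190,1)])
```

```text
open t 29.9 tcp [ 0.4448 -0.2037  0.0879] open 0.08 F [-0.  -0.3 -0. ]
t 33.47 tcp [ 0.48 -0.27  0.3 ] open 0.0801 F [ 0.5  0.  -1.3]
(150, 20) at (0, 0)
(375, 130) at (606, 0)Traceback (most recent call last):
  File "<stdin>", line 11, in <module>
  File "mont.py", line 10, in mont
    P[Y:Y+c.shape[0],X:X+c.shape[1]]=c; print((x0,y0),"at",(X,Y)); X+=c.shape[1]+gap; h=max(h,c.shape[0])
    ~^^^^^^^^^^^^^^^^^^^^^^^^^^^^^^^
ValueError: could not broadcast input array from shape (320,360,3) into shape (134,360,3)
```

Run:
```python
import pickle
from mont import mont
f,t,s=[g["image"] for g in pickle.load(open("w8.pkl","rb"))]
mont("pics/m4.png",[(f,150,60,415,260,2),(t,375,130,460,245,2),(s,320,135,400,200,2.8)])
```

```text
(150, 60) at (0, 0)
(375, 130) at (536, 0)
(320, 135) at (0, 406)
```

View pics/m4.png

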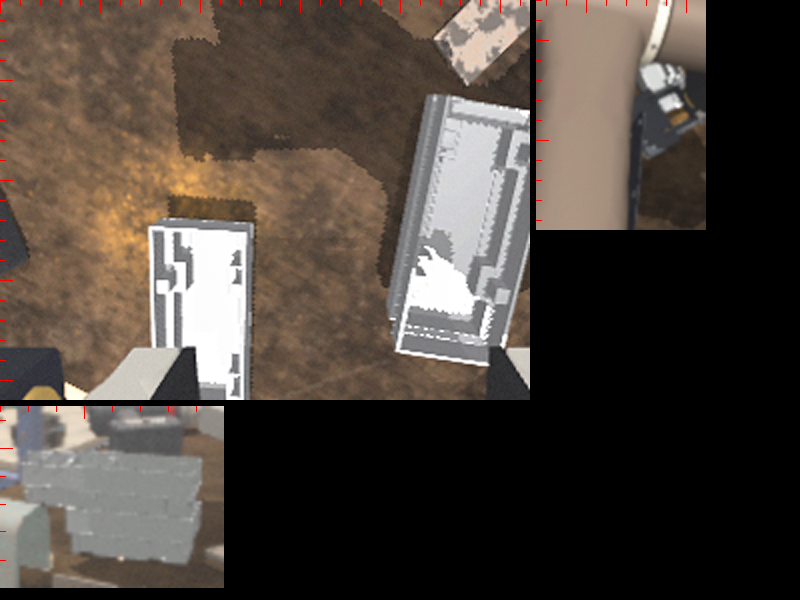

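Run:
```python
from h import *
import pickle
from mont import mont
w=pickle.load(open("w.pkl","rb")); f=pickle.load(open("w8.pkl","rb"))[0]
B=[(f,"TL",(394,242.5)),(f,"TR",(348.5,235.5)),(f,"BR",(370.5,108.5))]
pb,yb,e=fit(B,[.444,-.204,.084,-1.206+np.pi],zfix=.084); pb[2]=.084; print("b",pb,yb-np.pi,e)
c0=[(w[0],"TL",(208,179)),(w[0],"TR",(261,172))]; c1=[(f,"TL",(225,173.5)),(f,"TR",(273,177))]
for o in(c0,c1,c0+c1):
    pc,yc,e=fit(o,[.6,-.31,.03,-1.05],zfix=.03); pc[2]=.03; print("c",pc,yc,e)
def draw(g,p,y,im):
    q=proj(g,[p+binR(y)@np.array(C[k]) for k in("TL","TR","BR","BL")])
    cv2.polylines(im,[np.round(q*4*8).astype(int)],True,(255,0,0),1,cv2.LINE_AA,3)
ims=[]
for g in(w[0],f):
    im=cv2.resize(g["image"],None,fx=4,fy=4,interpolation=cv2.INTER_CUBIC)
    draw(g,pc,yc,im)
    if g is f: draw(g,pb,yb,im)
    ims.append(im)
P=np.zeros((600,800,3),np.uint8)
a=ims[0][640:1080,780:1180][:,:330]; P[:440,:330]=a
a=ims[1][640:1080,880:1130]; P[:440,335:585]=a
a=cv2.resize(ims[1][400:1010,1340:1760],None,fx=.5,fy=.5); P[:a.shape[0],588:588+a.shape[1]]=a[:,:212]
cv2.imwrite("pics/m5.png",P[:,:,::-1])
```

```text
b [ 0.44595128 -0.20587071  0.084     ] -1.2006947528031753 [3.9 0.9 2.6 0.4 0.  1.2]
c [ 0.60131293 -0.31437266  0.03      ] -1.1098337044571158 [0.1 0.  0.1 0. ]
c [ 0.60289178 -0.31510712  0.03      ] -1.1209020796398692 [0.3 0.  0.3 0. ]
c [ 0.60200711 -0.31468573  0.03      ] -1.114636353173015 [0.  0.3 0.2 0.6 0.1 0.3 0.6 0.6]
```

View pics/m5.png

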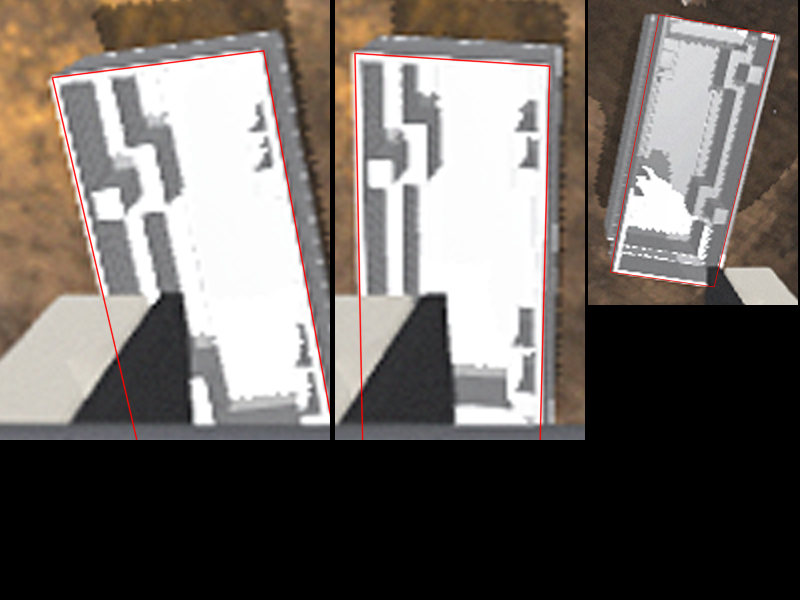

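Run:
```python
from h import *
import pickle
c=np.array([.602,-.3147]); yc=-1.115; b=np.array([.4454,-.2049]); yb=-1.203+np.pi
rg=tool(yc,0,1); rp=tool(yb,0,1)
print(robot.solve_ik(np.array([*c,.12]),rg)[5],robot.solve_ik(np.array([*b,.2]),rp)[5])
robot.grip(.088)
robot.move_pose(np.array([*c,.13]),rg); robot.servo_line(np.array([*c,.036]),speed=.15); st("at")
robot.grip(.05); st("grip")
robot.servo_line(np.array([*c,.28]),speed=.25); st("up")
robot.move_pose(np.array([*b,.26]),rp); st("over")
robot.servo_line(np.array([*b,.156]),speed=.15); robot.hold(.2)
lower(.118,.156,lim=5)
save(cam("wrist"),"n9")
```

```text
-0.919557638924339 1.9678122047118896
at t 35.53 tcp [ 0.6029 -0.3149  0.0376] open 0.0871 F [0.4 1.3 0.7]
grip t 36.05 tcp [ 0.6022 -0.3147  0.0365] open 0.0639 F [-1.2  1.8  4.9]
up t 37.17 tcp [ 0.6012 -0.3142  0.2779] open 0.0636 F [-0.4 -0.3 -2.4]
over t 39.62 tcp [ 0.4455 -0.205   0.2599] open 0.0637 F [ 1.1  0.2 -1.9]
lower stop z=0.1200 t 45.17 tcp [ 0.4464 -0.2052  0.1218] open 0.0637 F [-5.2  2.4 16.8]
```

Run:
```python
from h import *
import pickle
from mont import mont
robot.grip(.080); robot.hold(.25); st("open")
p=np.array(robot.current_tcp_pos())
robot.servo_line(np.array([p[0],p[1],.24]),speed=.2)
robot.move_pose(np.array([.45,-.33,.30]),tool(np.radians(-60),0,1)); robot.hold(.15)
f=cam("wrist"); s=cam("scene"); st()
pickle.dump([f,s],open("w10.pkl","wb"))
mont("pics/m6.png",[(f["image"],330,0,600,250,1.6),(s["image"],325,125,405,205,4.3)])
```

```text
open t 46.02 tcp [ 0.446 -0.205  0.12 ] open 0.0798 F [ 0.   0.2 -0.7]
t 49.34 tcp [ 0.45   -0.3299  0.3   ] open 0.08 F [ 0.7  0.2 -0.3]
(330, 0) at (0, 0)
(325, 125) at (438, 0)
```

View pics/m6.png

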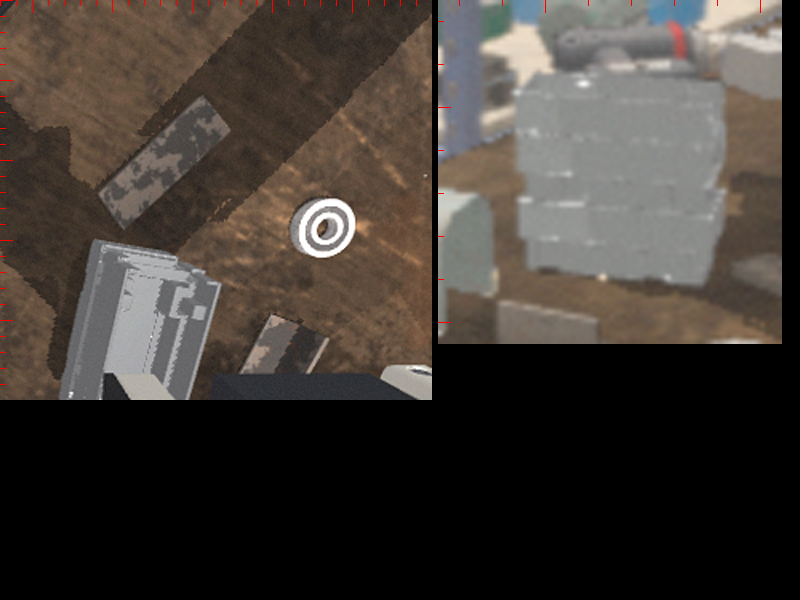

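The stack looks regular and level, with c's cut-away front on the near side like b's. I'll check the top height numerically, then hand in.

Run:
```python
from h import *
import pickle
s=pickle.load(open("w10.pkl","rb"))[1]
p=np.array([.4455,-.205,0]); Rb=binR(-1.203)
for z in(.0,.028,.06,.082,.114,.144,.168):
    q=proj(s,[p+Rb@np.array([x,y,0])+[0,0,z] for x,y in((-.032,.075),(-.032,-.075))]); print(z,((q-[325,125])*4.3+[438,0]).round(0).tolist())
```

```text
0.0 [[516.0, 270.0], [707.0, 288.0]]
0.028 [[516.0, 237.0], [708.0, 254.0]]
0.06 [[516.0, 198.0], [710.0, 215.0]]
0.082 [[516.0, 172.0], [711.0, 187.0]]
0.114 [[516.0, 132.0], [713.0, 146.0]]
0.144 [[516.0, 94.0], [715.0, 107.0]]
0.168 [[516.0, 63.0], [716.0, 75.0]]
```

```bash
python3 -c "
from workcell import robot
print(robot.job_done(),robot.current_t())"
```

```text
the job is handed in; nothing more can be done
the job is handed in; nothing more can be done
```

The job is handed in: the bolt is in the first bin, the second bin is stacked on it facing the opposite way, and the third is nested in that one. By 49 s of the 72 s all bins were let go; contact heights and the last pictures fit this, but the judge's result was not shown, and I did not re-measure the bystanders.

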